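# Index the autosampler carousel to the green-capped vial

### The arm

A 6-joint arm with a two-finger parallel gripper is mounted at the origin on the work surface. World frame = base frame: x ahead of the robot, y to its left, z up, the work surface at z = 0. Lengths are in mm, angles in rad, forces in N, time in s.
With the tool pointing down it reaches from about 300 to 775 mm from the base axis. Payload 14.6 kg.
Tool frame: the origin (TCP) lies on the centre line of the jaws, within the pads' length; the fingertips stand 19 mm ahead of it and the grasp point (between the pads) is the TCP (bot.tip_reach is the distance from the TCP to the fingertips, in mm); y points along the fingers, x is the direction in which the jaws open and shut, and the axes are right-handed (so a half turn about y gives the same grasp; the last joint's range is limited). The gripper opens to 85 mm and grips with 20 to 120 N. Pads are 22 mm wide; open, the fingers measure 114 mm over their backs; the gripper's body (76 mm by 85 mm) begins 54 mm behind the grasp point. The pads swing forward as they close: fully open they stand 13 mm farther back than shut.
Start: joints at [-1.199, 0.3, 1.521, -0, 1.321, -0.067], TCP at [233.661, -497.887, 250.281] pointing down, gripper open.
Joint ranges: [-3.03, 3.03], [-0.79, 2.21], [0.23, 2.52], [-1.04, 4.18], [0, 3.07], [-2.55, 2.55]. Speed limits (rad/s): [2.22, 2.22, 2.57, 3.14, 3.14, 3.14].

### API

Orientations are given as a unit quaternion [w, x, y, z].
In Python, from rig import bot gives the robot as it stands. Calls block until the motion is done:
- bot.move_to(position, orientation): joint-space move of the TCP to a pose.
- bot.servo_line(position, attitude=None, speed=150, until_force=None): straight line of the TCP; attitude=None keeps the orientation; speed is the mean speed in mm/s. With until_force (N) it stops when the force on the tool has changed by that much, and returns True; else False.
- bot.move_joints(angles): joint-space move.
- bot.move_gripper(opening, grip_force=None): finger opening in mm; grip_force is the grip in N (None keeps the last); returns when the fingers have stopped.
- bot.dwell(seconds).
- bot.ik(position, orientation): joint angles nearest the present ones, or None.
- bot.read_state(): the state.
- bot.read_camera(name): name is "scene" or "side" or "wrist"; returns a dict with "image" (420x560x3 uint8, blue, green, red), "depth" (420x560 float32, mm along the optical axis (not along the pixel's ray), 0 where there is no reading), "fovy" (degrees; the focal length in pixels is half the picture's height over the tangent of half this angle, whatever the lens; pixels are square), "cx", "cy" (the principal point, pixels), "eye" and "attitude" of the camera in the world; the wrist camera has in their place "mount" (4x4, takes a point from camera to tool coordinates, whose origin is the TCP and whose axes are the tool frame's). Camera axes: x right, y down, z forward; pixel columns grow to the right and rows downward; lengths in mm; the calibration is good to about 2 mm. The wrist camera is an equidistant fisheye: a pixel r from the principal point sees the ray r / f radians off the axis. A picture is of the moment at which its call begins: read the wrist's pose just before it.
A pose or a line that the arm cannot do raises bot.MotionError and nothing moves.
- bot.finish_job(): hands the job in, once; it reports no verdict.
The state is a dict: "clock": time; "joint_positions": joint angles; "qvel": joint speeds; "effort": joint torques, N m; "ee_pos": TCP position; "tool_rot": TCP orientation; "ft_force": force on the tool from outside, world axes, zero at the start; "moment": the same for the moment, N m; "grip_width": finger opening in mm.
Only numpy, scipy, OpenCV 4.12 (cv2) and the standard library are available. Lean on these libraries where they do the work, as an engineer would, in place of code of your own. Each camera call takes 0.05 s, during which the arm holds its last target. There are 200 camera calls.

### The job

Turn the autosampler's carousel by one click (the blue knob in its centre is the handle) so that the green-capped vial comes to rest in the detent under the sampling needle. That vial stays seated in its own pocket all the while; leave the black knob on the grey valve box alone.

Things in the scene. Friction and masses are not known exactly. Their poses are not given: they have to be found in the camera images.
- carousel_knob (a point): Blue bar knob, 60 x 14 mm, 36 mm high, on the carousel's vertical axis; point at its centre, 130 mm above the table. x runs along the bar, z up; turns with the carousel: a grey disc 232 mm across with 6 pockets at 95 mm radius. It turns either way, clicking into a detent every 60 degrees (in one now), with at most 0.2 N m; let go within 15 degrees of a detent, it falls into it by itself.
- vial_green: Glass vial with a green cap, 27 mm in diameter, 50 mm high, loose in a 24 mm deep pocket of the carousel (about 1 mm play), one pocket from the needle's, on either side. Origin at the centre of its underside, 42 mm above the table; z up. The vials in the other pockets are alike but have silver or red caps.
- needle_tip (a point): Tip of the fixed steel sampling needle, 102 mm above the table, over the pocket circle, 95 mm from the carousel's axis. Above it a black holder 26 mm in diameter, on a grey arm (top 156 mm above the table) from a white column on the outer side. At the start the knob's bar points at it.
- valve_bar_end (a point): Off-centre point, 16 mm from the axis, near one end of the small black bar knob on top of the grey valve box (110 x 100 x 50 mm) that stands on the robot's left. Not part of the job: it must not be turned.
Mind the look-alikes: they are no part of the job. What is shaped like the vial_green but purple or yellow is not meant.

How it is judged (in metres and radians):
At the end, for the whole second after the job is handed in: The green-capped vial stands within 16 mm (seen from above) of the needle's tip, upright within 10 degrees, seated on the carousel in the pocket where it was at the start (within 20 mm, bottomed within 10 mm), and at rest (horizontal distance between vial_green and needle_tip below 0.016 m and angle between vial_green's own z axis and vertical below 0.17 rad and x of vial_green in the frame of carousel_knob between 0.0275 and 0.0675 m and (y of vial_green in the frame of carousel_knob above 0.062 m or y of vial_green in the frame of carousel_knob below -0.062 m) and z of vial_green in the frame of carousel_knob below -0.078 m and linear speed of vial_green below 0.02 m/s); the robot touches nothing.
It fails at once if the green-capped vial is lifted out of its pocket (z of vial_green in the frame of carousel_knob above -0.068 m).
It fails at once if the black knob of the valve box is turned or its box is moved (its bar's end moves more than 8 mm) (distance of valve_bar_end from where it was at the start of the episode above 0.008 m).
It also fails if it takes over 32 s, if anything falls off the work surface, if the arm or the gripper's body presses on something with over 40 N, if the wrist force passes 120 N, or if a joint passes its speed limit or range.

## Working session

There is one attempt and no reset: what is moved stays moved. The work goes in short steps, each a Python script; the robot and the scene stay as the last script left them, time stands still between calls to the robot, and variables do not carry over. Pictures are saved under pics/ and viewed, about 8 in all and at most 12, crops included, and the job is handed in when it is done.

```bash
mkdir -p pics; ls; cat > h.py <<'E'
import numpy as np, cv2
from scipy.spatial.transform import Rotation as R
from rig import bot
def rot(q): return R.from_quat([q[1],q[2],q[3],q[0]]).as_matrix()
def cloud(c):
    "world points (HxWx3) of a fixed camera"
    h,w=c["depth"].shape; f=h/2/np.tan(np.radians(c["fovy"])/2)
    u,v=np.meshgrid(np.arange(w),np.arange(h)); d=c["depth"]
    p=np.dstack([(u-c["cx"])/f*d,(v-c["cy"])/f*d,d])
    return p@rot(c["attitude"]).T+np.array(c["eye"])
E
python3 - <<'E'
from h import *
for n in("scene","side"):
    c=bot.read_camera(n); cv2.imwrite(f"pics/{n}0.png",c["image"]); np.savez(f"pics/{n}0.npz",P=cloud(c),I=c["image"],D=c["depth"])
    print(n,c["eye"],c["attitude"],c["fovy"])
print(bot.read_state())
E
```

```text
pics
scene [1181.80317386  -58.514913    513.24079642] [-0.38302256  0.70911667  0.5270033  -0.26965679] 56.14128279603171
side [130.57743197 681.85793293 890.57611553] [ 0.12636819 -0.34231672  0.86436994 -0.34599848] 42.085611067693435
{'clock': 0.1, 'joint_positions': array([-1.19863969e+00,  3.00408696e-01,  1.52156067e+00, -1.84623330e-05,
        1.32072741e+00, -6.66018920e-02]), 'qvel': array([-0.00139969,  0.00065661, -0.00178955,  0.00048473,  0.00010285,
       -0.00139316]), 'effort': array([ 1.26574836e-03, -5.44377780e+01, -3.62369406e+01, -4.24534460e-05,
        3.01972359e-03,  2.26704083e-05]), 'ee_pos': array([ 233.56428628, -497.70948529,  249.76417543]), 'tool_rot': array([ 0.59705475, -0.59660333,  0.3795216 , -0.37888447]), 'ft_force': array([ 0.92299323, -0.01124159, -0.04170173]), 'moment': array([-0.00386557,  0.07303494, -0.06281711]), 'grip_width': 85.46243319111572}
```

View pics/scene0.png

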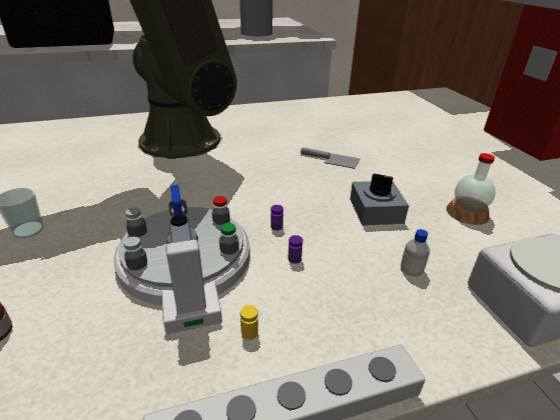

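View pics/side0.png

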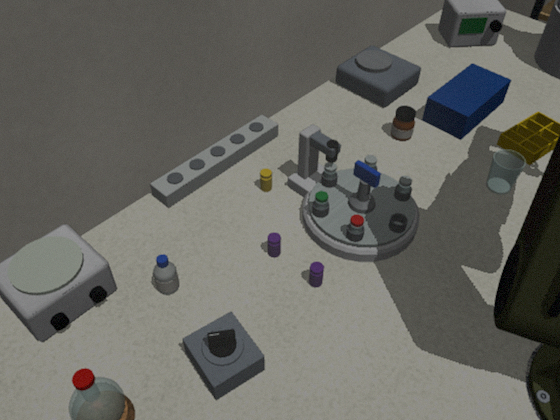

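Both pictures show the carousel with its arm on the far (+x) side.
- **Scene camera:** knob (177,200), needle holder (180,230). 
- **Side camera:** knob (367,174), holder (333,150).
- **Could be taken for the green vial (scene px):** red cap (220,208), silver caps (134,218) and (134,250), loose purple (277,217) and (295,249), loose yellow (249,322). 
- **Choice:** the green cap in the carousel, scene (229,238), side (321,200).
- **Valve:** black knob at scene (380,187).

```bash
python3 - <<'E'
from h import *
for n,(x0,x1,y0,y1) in {"scene":(100,260,170,330),"side":(280,430,110,260)}.items():
    z=np.load(f"pics/{n}0.npz"); P,I,D=z["P"],z["I"],z["D"]
    hsv=cv2.cvtColor(I,cv2.COLOR_BGR2HSV); roi=np.zeros(D.shape,bool); roi[y0:y1,x0:x1]=1
    roi&=D>0; H,S,V=cv2.split(hsv)
    b=P[roi&(H>105)&(H<130)&(S>120)]; g=P[roi&(H>45)&(H<80)&(S>100)&(P[...,2]<100)&(P[...,2]>80)]
    bt=b[(b[:,2]>135)&(b[:,2]<155)]
    t=bt[:,:2]; r=cv2.minAreaRect(t.astype(np.float32))
    print(n,"blue",len(bt),t.mean(0),r,b[:,2].min(),b[:,2].max()); print(" green",len(g),np.median(g,0))
    # disc rim circle: points at z 40..70
    c0=np.array(r[0]); Q=P[roi]; 
    d=Q[(abs(Q[:,2]-np.percentile(Q[:,2],50))<4)]
    print(" z pct",np.percentile(Q[:,2],[20,35,50,65]))
    a=Q[(Q[:,2]>150)&(Q[:,2]<165)]; 
    if len(a): print(" arm top",len(a),a.min(0),a.max(0),cv2.minAreaRect(a[:,:2].astype(np.float32)))
    k=P[roi&(V<70)&(P[...,2]>104)&(P[...,2]<156)]; 
    if len(k): print(" holder dark",len(k),np.median(k,0),k.min(0),k.max(0))
    cv2.imwrite(f"pics/{n}c.png",cv2.resize(I[y0:y1,x0:x1],None,fx=3.5,fy=3.5,interpolation=2))
E
```

```text
scene blue 175 [574.72619974 -49.271483  ] ((603.822265625, -50.48046875), (13.343303680419922, 135.2868194580078), 87.39703369140625) -1.9212545319101082 155.27339615247126
 green 145 [619.42978908  31.67536669  90.41249818]
 z pct [-1.45148388 -0.69613603  9.26283366 39.61842276]
 arm top 818 [648.46626996 -75.56657174 150.00049829] [738.75580433 -30.37010727 156.46750446] ((693.8050537109375, -50.53068923950195), (44.29501724243164, 89.99964904785156), 85.87371826171875)
 holder dark 271 [653.23949705 -50.84648948 152.18602356] [558.8140642  -64.46020472 104.45093217] [673.6352212  -37.85312778 155.99699104]
side blue 157 [556.94222509 -46.69230039] ((560.1676635742188, -48.50040817260742), (59.25197219848633, 16.28388786315918), 0.3918686807155609) 2.8588701233974234 152.34491467917735
 green 93 [608.14970295  33.35340557  92.06081726]
 z pct [ 0.46191466  1.97264547 13.60936583 41.33616255]
 arm top 449 [531.12564259 -77.20762689 150.00135488] [736.08424186 -28.32780962 160.72517215] ((634.96435546875, -39.98539352416992), (47.541259765625, 203.98040771484375), 81.65938568115234)
 holder dark 759 [646.20913887 -41.44856577 133.56253423] [530.37940342 -64.20641288 104.13740683] [731.6606337  -27.97334927 155.99661144]
```

View pics/sidec.png

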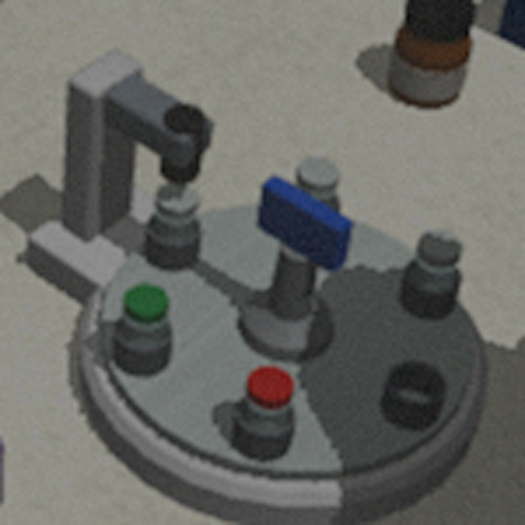

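The crop confirms the choice: the green cap sits in a carousel pocket next to the needle's, at its +y side (crop px 146,302). So the turn is 60° clockwise seen from above. Now I'll move above the knob and check with the wrist camera.

```bash
cat >> h.py <<'E'
def q(a):
    "tool down, jaw direction at yaw a (deg)"
    a=np.radians(a); x=np.array([np.cos(a),np.sin(a),0]); y=np.array([0,0,-1.]); 
    v=R.from_matrix(np.column_stack([x,y,np.cross(x,y)])).as_quat(); return np.array([v[3],*v[:3]])
E
python3 - <<'E'
from h import *
C=np.array([560.,-48.5]); th=-1.5
best=None
for s in(90,-90):
    j0=bot.ik([*C,250],q(th+s)); j1=bot.ik([*C,136],q(th+s)); j2=bot.ik([*C,136],q(th+s-70))
    print(s,[None if j is None else np.round(j,2) for j in(j0,j1,j2)])
    if j0 is not None and j1 is not None and j2 is not None:
        m=max(abs(j0[5]),abs(j2[5]))
        if best is None or m<best[0]: best=(m,s)
s=best[1]; print("use",s)
bot.move_to([*C,250],q(th+s))
st=bot.read_state(); c=bot.read_camera("wrist"); cv2.imwrite("pics/w1.png",c["image"])
print(st["clock"],st["ee_pos"],st["joint_positions"],np.round(c["mount"],3))
h=420;f=h/2/np.tan(np.radians(c["fovy"])/2)
I=c["image"];D=c["depth"];hsv=cv2.cvtColor(I,cv2.COLOR_BGR2HSV)
H,S,V=cv2.split(hsv)
u,v=np.meshgrid(np.arange(560),np.arange(420)); dx,dy=u-c["cx"],v-c["cy"]; r=np.hypot(dx,dy)+1e-9; t=np.tan(np.clip(r/f,0,1.5))
p=np.dstack([dx/r*t*D,dy/r*t*D,D]); M=np.array(c["mount"])
P=(p@M[:3,:3].T+M[:3,3])@rot(st["tool_rot"]).T+st["ee_pos"]
def rep(n,m): 
    Q=P[m&(D>0)]; print(n,len(Q),np.median(Q,0) if len(Q) else"",cv2.minAreaRect(Q[:,:2].astype(np.float32)) if len(Q) else "")
zb=P[...,2]
rep("blue",(H>105)&(H<130)&(S>100)&(zb>142)&(zb<154)); rep("green",(H>45)&(H<80)&(S>100)&(zb>80)&(zb<100))
E
```

```text
90 [array([-0.15,  0.33,  1.49, -0.  ,  1.33, -1.7 ]), array([-0.15,  0.44,  1.6 , -0.  ,  1.09, -1.7 ]), array([-0.15,  0.44,  1.6 , -0.  ,  1.09, -0.47])]
-90 [array([-0.15,  0.33,  1.49, -0.  ,  1.33,  1.45]), array([-0.15,  0.44,  1.6 , -0.  ,  1.09,  1.45]), None]
use 90
2.1 [559.92148277 -49.20638225 249.97231118] [-1.52765647e-01  3.27124091e-01  1.48610380e+00 -1.31704738e-04
  1.32841379e+00 -1.69558830e+00] [[ 1.00000e+00  0.00000e+00 -1.00000e-03 -9.90000e-02]
 [ 1.00000e-03 -2.72000e-01  9.62000e-01 -1.23313e+02]
 [-0.00000e+00 -9.62000e-01 -2.72000e-01  6.78100e+01]
 [ 0.00000e+00  0.00000e+00  0.00000e+00  1.00000e+00]]
blue 1442 [562.35579413 -48.54195256 147.49768546] ((564.3060302734375, -48.725257873535156), (13.572065353393555, 58.94925308227539), 88.87613677978516)
green 577 [612.91472866  31.32282488  91.48456076] ((614.0909423828125, 31.684450149536133), (26.721004486083984, 25.979331970214844), 19.949359893798828)
```

View pics/w1.png

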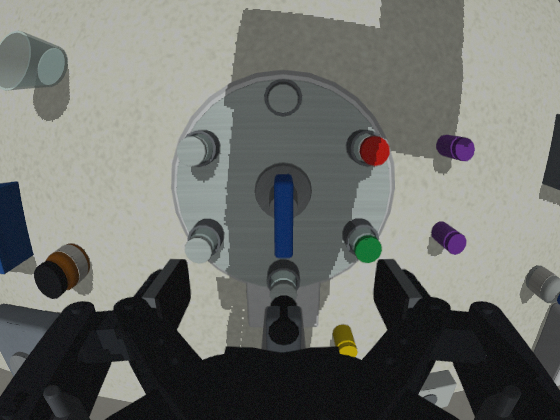

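The wrist view shows the bar straight below, pointing at the needle holder, knob at (284,215), green at (368,248). The wrist puts the knob at (564,-49), the side camera at (560,-48.5), so I use (563,-48.7). Next: grip and turn.

```bash
python3 - <<'E'
from h import *
C=[563.,-48.7]; a=88.7
bot.move_gripper(45)
bot.servo_line([*C,200],q(a)); 
hit=bot.servo_line([*C,135],speed=60,until_force=12); s=bot.read_state(); print(hit,s["ee_pos"],s["clock"])
if not hit:
    bot.move_gripper(0,50); s=bot.read_state(); print(s["grip_width"],s["ft_force"],s["moment"],s["clock"])
    if 11<s["grip_width"]<18:
        j=np.array(bot.ik([*C,135],q(a)))
        for k in range(1,13):
            t=j.copy(); t[5]+=np.radians(5*k); bot.move_joints(t)
            s=bot.read_state()
            print(k,round(s["clock"],2),np.round(s["ft_force"],1),np.round(s["moment"],2),round(s["grip_width"],1))
            if np.linalg.norm(s["ft_force"])>40: print("high"); break
c=bot.read_camera("side"); cv2.imwrite("pics/s2.png",cv2.resize(c["image"][100:270,270:440],None,fx=3.5,fy=3.5))
E
```

```text
False [563.19635225 -48.71526032 135.41687035] 4.3417
13.68705071926718 [-1.13619172  5.85420733  3.04899474] [ 0.63778274  0.17675633 -0.02759081] 4.725
1 4.97 [-0.5  5.5  2.6] [0.76 0.13 0.1 ] 13.2
2 5.22 [-1.4  6.   2.6] [0.78 0.12 0.1 ] 13.2
3 5.47 [-0.8  7.1  3.1] [0.87 0.15 0.14] 13.2
4 5.72 [0.1 7.3 4. ] [0.99 0.11 0.14] 13.3
5 5.97 [0.1 8.8 2.1] [1.07 0.07 0.08] 13.2
6 6.22 [0.8 8.6 2.2] [1.13 0.01 0.01] 13.1
7 6.47 [0.3 9.5 2.2] [ 1.14 -0.05 -0.06] 13.1
8 6.72 [1.9 8.3 2.2] [ 1.33 -0.06 -0.04] 13.4
9 6.97 [2.5 9.7 1.5] [ 1.35 -0.18 -0.1 ] 13.0
10 7.22 [ 2.7 11.2  1.1] [ 1.48 -0.25 -0.11] 13.0
11 7.47 [ 4.2 12.1  2.2] [ 1.5  -0.36 -0.05] 13.1
12 7.72 [ 3.9 11.7  0.8] [ 1.55 -0.46  0.02] 13.4
```

View pics/s2.png

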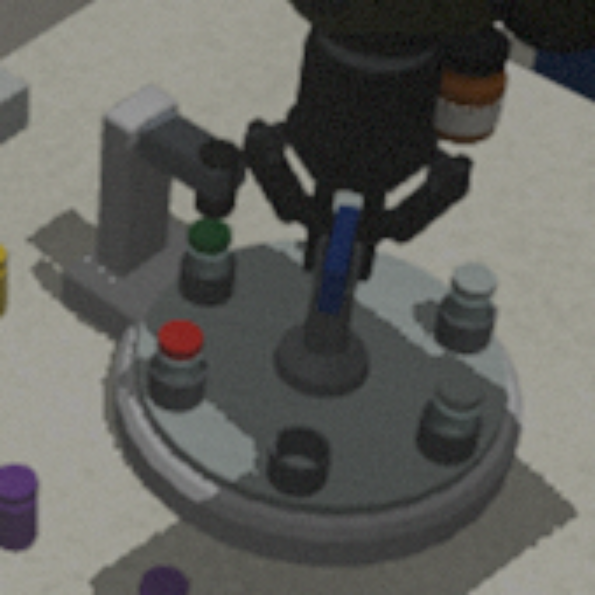

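The side view shows the green vial (210,240 in the crop) under the needle holder, upright, with the carousel turned 60°. Now I'll release, go straight up and verify.

```bash
python3 - <<'E'
from h import *
bot.move_gripper(45); p=bot.read_state()["ee_pos"]
bot.servo_line([p[0],p[1],250],speed=80)
bot.servo_line([430,-48,280]); bot.dwell(0.5)
ims=[]
for n,(x0,x1,y0,y1) in {"scene":(90,260,170,340),"side":(270,440,100,270)}.items():
    c=bot.read_camera(n);P=cloud(c);I=c["image"];H,S,V=cv2.split(cv2.cvtColor(I,cv2.COLOR_BGR2HSV)); z=P[...,2]
    roi=np.zeros(z.shape,bool); roi[y0:y1,x0:x1]=1; roi&=c["depth"]>0
    g=P[roi&(H>45)&(H<80)&(S>100)&(z>60)&(z<130)]; b=P[roi&(H>105)&(H<130)&(S>110)&(z>135)&(z<155)]
    hd=P[roi&(V<60)&(z>106)&(z<150)&(P[...,0]>635)]
    print(n,"green",len(g),len(g)and (np.median(g,0),g[:,2].max()),"blue",len(b)and cv2.minAreaRect(b[:,:2].astype(np.float32)),"holder",len(hd)and np.median(hd,0))
    ims.append(cv2.resize(I[y0:y1,x0:x1],(400,400)))
cv2.imwrite("pics/end.png",np.hstack(ims)); s=bot.read_state(); print(s["clock"],s["ee_pos"])
E
```

```text
scene green 0 0 blue ((606.421875, -57.13421630859375), (49.09983444213867, 120.82300567626953), 78.3524169921875) holder [658.12153815 -38.85299465 149.17734635]
side green 34 (array([653.54141898, -50.15540652,  92.75267862]), np.float64(95.44622088188078)) blue ((559.7635498046875, -48.46250915527344), (11.630915641784668, 60.95689392089844), 27.534915924072266) holder [658.175644   -39.58603159 136.96780733]
11.4333 [430.03548386 -48.01697433 280.01278327]
```

View pics/end.png

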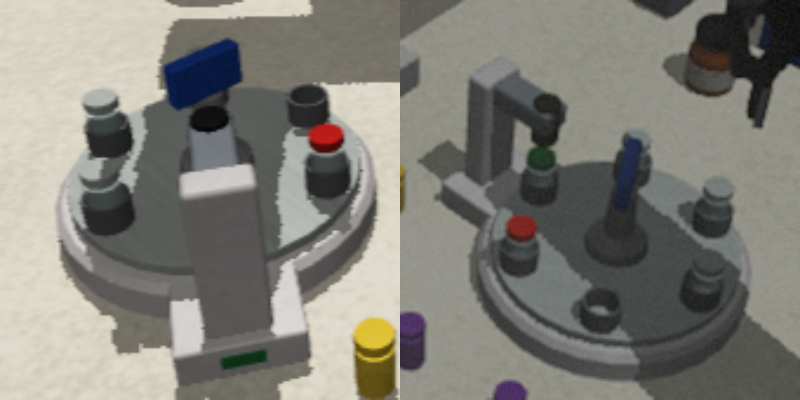

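The knob's bar is at -62° (it started near -1.5°). The green cap is at (654,-50), z 93, upright and seated under the needle, and the arm is clear of everything. Handing in.

```bash
python3 -c "
from rig import bot
print(bot.finish_job())"
```

```text
the job is handed in; nothing more can be done
None
```

I gripped the blue knob and turned the carousel 60° clockwise (seen from above). I then let go, backed the arm off and handed the job in, with the clock at 11.4 s of the 32 s limit.

- **Vial position:** the side camera puts the green cap at (654, -50) mm. The needle should be at about (655, -51), judging from the carousel's axis and the knob's starting direction. That is about 2 mm apart, against the 16 mm limit.
- **Seating:** the cap is still at its starting height (about 92 mm), and the vial looks upright in its pocket.
- **Carousel:** the knob's bar stands at about -62°, about 61° from where it began, so it is in the next detent to within measuring error.
- **Forces:** the wrist force stayed below about 14 N at each step of the turn.
- **Valve box:** the arm never went near it, but I did not measure its knob again afterwards.

Three checks were weaker:
- **Scene camera:** it could not see the green cap at the end because the needle column hides it. Its knob measurement was distorted by stray points at the edges.
- **Needle position:** direct readings of the black holder were mixed. It read about (653, -51) and (646, -41) at the start, and about (658, -39) in both cameras at the end. That last one is about 12 mm off; I put this down to the reading covering only part of the holder and arm.
- **Knob position:** the wrist and side cameras disagreed by about 4 mm along the bar, which did not affect the grip.

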